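Wedge under the short foot of a rocking instrument

ROBOT

A 7-joint arm with a two-finger parallel gripper is mounted at the origin on the work surface. World frame = base frame: x ahead of the robot, y to its left, z up, the work surface at z = 0. Lengths are in mm, angles in degrees, forces in N, time in s.
With the tool pointing down it reaches from about 425 to 975 mm from the base axis. Payload 16.7 kg.
Tool frame: the origin (TCP) lies on the centre line of the jaws, within the pads' length; the fingertips stand r.nose_length ahead of it and the grasp point (between the pads) lies 8 mm behind it (r.nose_length is the distance from the TCP to the fingertips, in mm); z points along the fingers, y is the line along which they close (so a half turn about z gives the same grasp; the last joint's range is limited). The gripper opens to 85 mm and grips with 20 to 120 N. Pads are 22 mm wide; open, the fingers measure 114 mm over their backs; the gripper's body (76 mm by 85 mm) begins 54 mm behind the grasp point. The pads swing forward as they close: fully open they stand 13 mm farther back than shut.
Start: joints at [65.919, 24.414, 4.234, 92.017, -1.954, 63.644, -3.845], TCP at [180.534, -650.37, 204.002] pointing down, gripper open.
Joint ranges: [-163.25, 163.25], [-28.42, 122.38], [-70.27, 78.77], [12.13, 141.07], [-58.53, 238.53], [9.26, 117.41], [-156.51, 156.51]. Speed limits (degrees/s): [108.29, 108.29, 136.94, 136.94, 172.46, 172.46, 172.46].

INTERFACE

Orientations are given as a 3x3 rotation matrix whose columns are the frame's x, y, z axes.
In Python, from rig import readout, optics, workorder, r gives the robot as it stands.
- The arm moves only by the tool step_arm, never from a script. Its argument "increments" is a list of rows, each a list of 6 numbers: the shift along the tool's x, y, z in m, then the turn, a rotation vector about the tool's x, y, z in degrees. In form: [[x, y, z, rx, ry, rz], ...]. A call has 1 to 20 rows; each row is the pose to reach, as a shift and turn from the pose commanded when the call began, along the tool's axes at that moment; what a row does not reach only later rows make up. A row lasts 1/12 s, in which the tool goes at most 41.7 mm and 7.16 degrees, less where a joint would pass 70% of its speed; a pose out of reach is approached as far as the arm can. A call with a gripper value outside its range is refused whole. "gripper" is the opening in per cent of the stroke, from 0 (shut) to 100 (fully open), set as the call begins (left out, the last holds). The fingers move at their own pace and stop on an object; "grip_force" is the grip in N (left out, the last holds). Time passes only in rows, so rows that repeat a pose let the fingers close. It gives the time, the measured TCP pose, the force, the opening and the grip force at its end, in the units of the state.
- readout.get_state(): the state, without advancing time (a new reading comes with each control period).
- optics.get_image(name): name is "side" or "top" or "wrist"; returns a dict with "color" (400x640x3 uint8, red, green, blue), "camera_matrix" (3x3 intrinsics, pixels), "extrinsics" (4x4, takes a point from world to camera coordinates). Camera axes: x right, y up, looking along -z (the intrinsics and any distortion apply to the point x, -y, -z); pixel columns grow to the right and rows downward; lengths in mm; the calibration is good to about 2 mm. The wrist camera is an equidistant fisheye: a pixel r from the principal point sees the ray r / f radians off the axis. A picture is of the moment at which its call begins. There is no depth.
- workorder.job_done(): hands the job in; it is judged then, once.
The state is a dict: "t": time; "qpos": joint angles; "qvel": joint speeds; "joint_efforts": joint torques, N m; "eef_pos": TCP position; "orientation": TCP orientation; "wrist_force": force on the tool from outside, world axes, zero at the start; "torque": the same for the moment, N m; "opening": finger opening in mm; "grasp_force": force on a finger pad.
Only numpy, scipy, OpenCV 4.12 (cv2) and the standard library are available. Lean on these libraries where they do the work, as an engineer would, in place of code of your own. Each camera call takes 0.05 s, during which the arm holds its last target. There are 200 camera calls.

TASK

The grey bench instrument rocks because the foot at one corner is too short. Press down on the loose corner with a fingertip to feel it rock, let go, then push the wedge along the table, thin end first, under that short foot until the instrument sits level and a firm press on the same corner no longer rocks it; make that test press at the end and then move clear. Only push and press: do not lift the wedge or the instrument, do not shove the instrument out of its place, and leave everything else on the bench where it is.

Things in the scene. Friction and masses are not known exactly. Their poses are not given: they have to be found in the camera images.
- instrument: rocking instrument: grey box, about 2.4 kg, loose, 180 mm along x, 240 mm along y, 76 mm high with its four 16 x 16 mm rubber feet (18 mm high, centres at x +-75, y +-105 mm); black front panel faces +x, away from the robot. Origin at table level under its centre, z up. Foot at x -75, y +105 is short; alone, the box stands level on the other three. Slides if pushed sideways with over about 10 N
- loose_corner (a point): the place to press: on the instrument's top face above the short foot (the corner nearest the robot on the robot's left), 18 and 20 mm in from the sides, 76 mm above the table. Pressed slowly with 3 to 6 N it sinks 5 to 9 mm, tipping the box 0.045 to 0.08 rad about the diagonal between the two neighbouring feet, until the short foot meets the table; let go, the box comes back level. A firm press is about 10 N
- foot_point (a point): point at table level directly below the centre of the short 16 x 16 mm foot while the instrument stands level; the foot's underside is 5 to 9 mm above it (the exact gap is not known). The wedge stops the rocking when its slope just meets the outer edge of this foot; pushed further it jacks the corner up
- wedge: black anodised wedge, 0.18 kg, 120 x 50 mm, 20 mm high at its square back, 2 mm at its thin nose, even slope on top. Lies flat left of the instrument, nose roughly towards the short foot (up to 0.3 rad askew). Origin under its centre, +x towards the nose, z up. Slides at about 1 to 2 N pushed from the back; the push rises by several newtons when its slope meets the foot
- wedge_nose (a point): middle of the wedge's thin edge, on the table level, 60 mm ahead of its origin. Six fine bright scored lines cross the thin half of the slope
- wedge_back (a point): middle of the wedge's thick back face, 10 mm above the table, 60 mm behind its origin
- block: bystander, leave alone: plain black parallel block, 100 x 45 x 20 mm, square at both ends (not the wedge), lying flat. Origin under its centre
- screwdriver: bystander, leave alone: black-handled screwdriver 160 mm long lying on the table; origin under its middle
- mount: bystander, leave alone: lens mount: 40 x 50 mm black foot with a short steel post and a black lens ring, 73 mm tall; origin under its foot
- mouse: bystander, leave alone: black computer mouse 100 x 58 x 32 mm; origin under its centre
- can: bystander, leave alone: steel can, 54 mm across, 110 mm tall; origin under its centre
- mug: bystander, leave alone: dark steel mug, 72 mm across, 85 mm tall; origin under its centre
- post: bystander, leave alone: steel optical post, a rod 13 mm thick and 90 mm long lying on the table; origin under its middle

How it is judged:
By the outcome, as a careful person would: the job done as asked, in the order asked, and still so for the second after the job is handed in, with the robot touching nothing.
It also fails if it takes over 72 s, if anything falls off the work surface, if the arm or the gripper's body presses on something with over 40 N, if the wrist force passes 120 N, or if a joint passes its speed limit or range.

## Working session

There is one attempt and no reset: what is moved stays moved. The work goes in short steps, Python scripts to look and compute and a tool call to move; the robot and the scene stay as the last step left them, time stands still between calls to the robot, and variables do not carry over. Pictures are saved under pics/ and viewed, at most 10 in all, crops included, and the job is handed in when it is done.

Besides the shell and the picture viewer there is one more tool, called after "Call:" by a JSON object that holds its "method" and its "body", one argument or row to a line. step_arm: Moves the arm, as the interface text tells. Its arguments: {"type":"object","properties":{"increments":{"type":"array","items":{"type":"array","items":{"type":"number"}}},"gripper":{"type":"number"},"grip_force":{"type":"number"}},"required":["increments"]}

```bash
ls; mkdir -p pics; python3 - <<'E'
from rig import readout, optics, r
import cv2,numpy as np
s=readout.get_state()
for k in("t","eef_pos","orientation","wrist_force","opening"):print(k,s[k])
print(r.nose_length)
for n in("top","side"):
    d=optics.get_image(n);cv2.imwrite(f"pics/{n}0.png",d["color"][:,:,::-1])
    np.savez(f"{n}0.npz",**d);print(n,d["camera_matrix"],d["extrinsics"],[k for k in d])
E
```

```text
pics
t 0.0
eef_pos [ 180.38191255 -649.98829739  203.32057492]
orientation [[ 9.63576729e-01  2.67431655e-01 -4.44542607e-04]
 [ 2.67432005e-01 -9.63575967e-01  1.21627663e-03]
 [-1.03079699e-04 -1.29086078e-03 -9.99999162e-01]]
wrist_force [ 0.35925734  0.81730642 -0.79068924]
opening 85.54615674654524
11.0
top [[427.63591903   0.         318.8945755 ]
 [  0.         427.63591903 202.64752005]
 [  0.           0.           1.        ]] [[-3.65307196e-02 -9.99318867e-01  5.22572525e-03 -1.27632178e+01]
 [ 9.75233894e-01 -3.45078491e-02  2.18467525e-01 -5.66492935e+02]
 [-2.18138392e-01  1.30770803e-02  9.75830227e-01 -1.07244885e+03]
 [ 0.00000000e+00  0.00000000e+00  0.00000000e+00  1.00000000e+00]] ['color', 'camera_matrix', 'extrinsics']
side [[413.09655757   0.         316.59258145]
 [  0.         413.09655757 198.40572886]
 [  0.           0.           1.        ]] [[-8.35232332e-01 -5.49891932e-01 -2.41137227e-03  4.54492059e+02]
 [ 3.99128036e-01 -6.09241439e-01  6.85216520e-01 -2.83958689e+02]
 [-3.78264144e-01  5.71352546e-01  7.28335435e-01 -9.49502512e+02]
 [ 0.00000000e+00  0.00000000e+00  0.00000000e+00  1.00000000e+00]] ['color', 'camera_matrix', 'extrinsics']
```

View pics/top0.png

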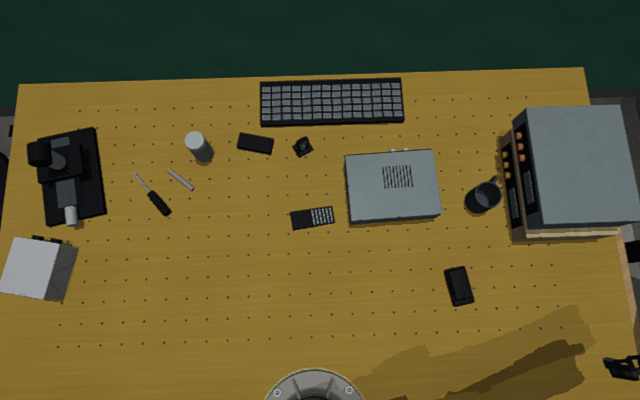

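View pics/side0.png

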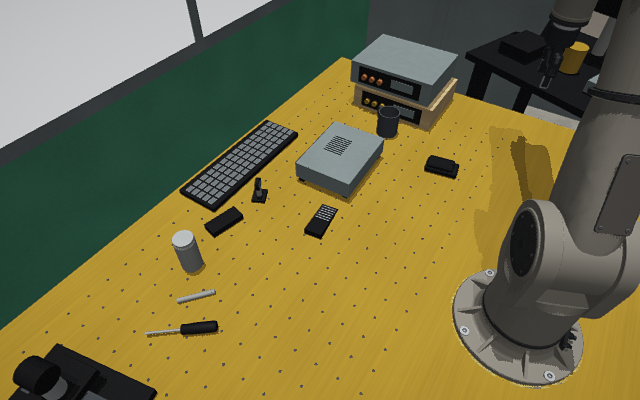

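The top view shows the instrument's top-face corners near (346,155), (437,150), (440,217) and (350,222). The wedge is near (313,217), with its scored nose at (335,215) facing the instrument. The plain block is at (255,143) and the can at (199,147). Next I'll measure on enlarged crops.

```bash
cat > h.py <<'E'
import numpy as np,cv2
def ray(d,px):
    K,E=d["camera_matrix"],d["extrinsics"];R,t=E[:3,:3],E[:3,3]
    p=np.c_[np.atleast_2d(px).astype(float),np.ones(len(np.atleast_2d(px)))]@np.linalg.inv(K).T
    return -R.T@t,(p*[1,-1,-1])@R
def cast(d,px,z):
    C,v=ray(d,px);return C+v*((z-C[2])/v[:,2])[:,None]
def proj(d,P):
    c=np.atleast_2d(P)@d["extrinsics"][:3,:3].T+d["extrinsics"][:3,3]
    c=c*[1,-1,-1]@d["camera_matrix"].T;return c[:,:2]/c[:,2:]
E
python3 - <<'E'
from h import *
out=[]
for n,(x,y,w,h) in(("top",(285,140,160,100)),("side",(290,115,100,125))):
    d=np.load(n+"0.npz");c=np.ascontiguousarray(d["color"][:,:,::-1])
    print(n,"cam",ray(d,[0,0])[0].round(0))
    hsv=cv2.cvtColor(c,cv2.COLOR_BGR2HSV)
    grey=((hsv[...,1]<60)&(hsv[...,2]>(95))).astype(np.uint8)
    blk=(hsv[...,2]<70).astype(np.uint8); 
    lines=None
    out.append(cv2.resize(c[y:y+h,x:x+w],None,fx=4,fy=4,interpolation=cv2.INTER_NEAREST))
    if n=="top":
        for nm,m,(X,Y),z in(("inst",grey,(392,195),76),("wedge",(cv2.cvtColor(c,cv2.COLOR_BGR2HSV)[...,1]<110).astype(np.uint8),(300,218),10)):
            k,l=cv2.connectedComponents(m);b=(l==l[Y,X]).astype(np.uint8)
            b=cv2.morphologyEx(b,cv2.MORPH_CLOSE,np.ones((5,5)))
            q=max(cv2.findContours(b,0,2)[0],key=cv2.contourArea)[:,0]
            P=cast(d,q,z)[:,:2].astype(np.float32);R=cv2.minAreaRect(P)
            print(nm,len(q),R,cv2.boxPoints(R).round(1).tolist(),cv2.boxPoints(cv2.minAreaRect(q)).round(1).tolist())
    print(c[195,392],c[218,300])
cv2.imwrite("pics/c1.png",out[0]);cv2.imwrite("pics/c2.png",out[1])
E
```

```text
top cam [ 318.  -18. 1170.]
inst 70 ((611.0274658203125, -229.9484100341797), (186.4779815673828, 238.872314453125), 2.4763686656951904) [[512.7000122070312, -114.69999694824219], [523.0, -353.29998779296875], [709.2999877929688, -345.20001220703125], [699.0, -106.5999984741211]] [[344.8999938964844, 152.5], [436.20001220703125, 145.39999389648438], [441.5, 213.3000030517578], [350.20001220703125, 220.39999389648438]]
wedge 45 ((536.6051635742188, -9.122581481933594), (48.83293914794922, 124.86521911621094), 7.538668632507324) [[504.20001220703125, 49.599998474121094], [520.5999755859375, -74.19999694824219], [569.0, -67.80000305175781], [552.5999755859375, 56.0]] [[286.79998779296875, 212.5], [331.3999938964844, 205.10000610351562], [334.20001220703125, 222.3000030517578], [289.6000061035156, 229.6999969482422]]
[128 126 113] [26 24 23]
side cam [134. 619. 887.]
[ 53 150 183] [ 53 154 186]
```

View pics/c1.png

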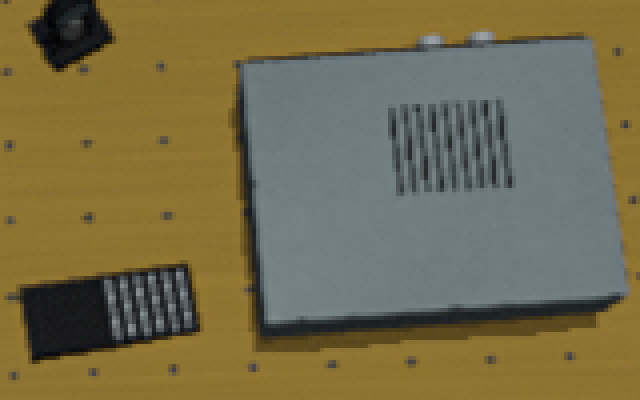

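View pics/c2.png

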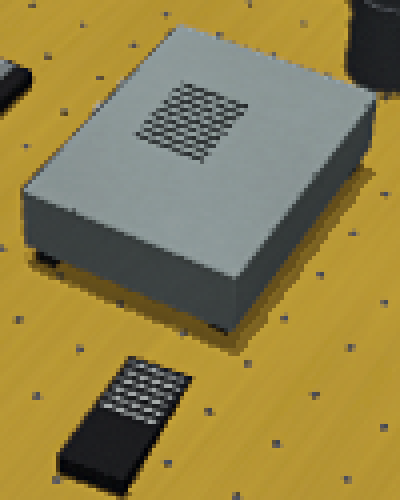

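The crops give corners in full-image pixels. Instrument top face: (345.5,155.5), (433,149.5), (442,214), (351,222). Wedge nose edge: (332,206)–(335,222.5), back edge: (290.5,212)–(293,230). In the side crop the short foot sits near (220,327). I'll compute poses from these and check them across the two views.

```bash
cat > m.py <<'E'
from h import *
T=np.load("top0.npz");S=np.load("side0.npz")
up=lambda a,o:np.array(a)/4+o-.5+.125
ti=up([(242,62),(592,38),(627,297),(264,327)],(285,140))
tw=up([(187,265),(199,331),(22,288),(33,360)],(285,140))
A=cast(T,ti,76);print("inst top",A.round(1).tolist())
si=up([(22,188),(180,25),(374,95),(236,277)],(290,115)) # +x+y, +x-y, -x-y, -x+y
B=cast(S,si,76);print("inst side",B.round(1).tolist())
print("edges",[np.linalg.norm(A[i]-A[(i+1)%4]).round(1) for i in range(4)])
def pose(P):
    y=(P[0]-P[1]+P[3]-P[2])[:2];x=(P[0]-P[3]+P[1]-P[2])[:2]
    a=np.arctan2(-y[0],y[1]);b=np.arctan2(x[1],x[0]);return P.mean(0)[:2],np.degrees([a,b])
for P in(A,B):print(pose(P))
wn=cast(T,tw[:2],2);wb=cast(T,tw[2:],20);print("wedge top",wn.round(1).tolist(),wb.round(1).tolist())
sw=up([(134,357),(191,378)],(290,115));wbs=up([(60,458),(128,483)],(290,115))
wsn=cast(S,sw,2);wsb=cast(S,wbs,20);print("wedge side",wsn.round(1).tolist(),wsb.round(1).tolist())
for n,b in((wn,wb),(wsn,wsb)):
    N,Bk=n.mean(0)[:2],b.mean(0)[:2];print("nose",N,"back",Bk,"len",np.linalg.norm(N-Bk),"yaw",np.degrees(np.arctan2(*(N-Bk)[::-1])))
c=(pose(A)[0]+pose(B)[0])/2
for yaw in(2,3,4):
    t=np.radians(yaw);R=np.array([[np.cos(t),-np.sin(t)],[np.sin(t),np.cos(t)]]);print(yaw,"foot",c+R@[-75,105],"corner",c+R@[-72,100])
E
python3 m.py
```

```text
inst top [[691.1, -108.3, 76.0], [699.9, -345.5, 76.0], [521.4, -351.5, 76.0], [509.9, -113.5, 76.0]]
inst side [[689.7, -106.5, 76.0], [697.3, -340.4, 76.0], [522.8, -345.6, 76.0], [511.0, -112.3, 76.0]]
edges [np.float64(237.4), np.float64(178.7), np.float64(238.2), np.float64(181.2)]
(array([ 605.5861896 , -229.67440752]), array([2.43565205, 1.79032134]))
(array([ 605.21374897, -226.20731909]), array([2.39449121, 1.80342772]))
wedge top [[568.8, -68.5, 2.0], [521.7, -74.8, 2.0]] [[552.8, 46.1, 20.0], [502.6, 39.7, 20.0]]
wedge side [[565.6, -67.2, 2.0], [520.4, -72.4, 2.0]] [[548.7, 51.7, 20.0], [498.8, 44.5, 20.0]]
nose [545.23740963 -71.6176385 ] back [527.70732905  42.90009266] len 115.8516917231503 yaw -81.29686866739983
nose [543.00624455 -69.79504271] back [523.72328423  48.09164179] len 119.45335047681812 yaw -80.7102832399184
2 foot [ 526.7812101  -125.62228872] corner [ 529.95388007 -130.51454437]
3 foot [ 525.00747877 -127.00995887] corner [ 528.26504716 -131.84609868]
4 foot [ 523.25823577 -128.42837356] corner [ 526.59971029 -133.20692439]
```

Poses agree across views to about 3 mm. Box centre is about (605.5,-228) with yaw 2.2°, foot about (526.5,-126), and press corner about (529.5,-131). The wedge nose is at (544.5,-70.5) and its back at (525,46), with yaw -81°. The sizes match those given. I'll go above the loose corner with the fingers shut.

Call:
{"method": "step_arm", "body": {
  "increments": [
    [0.015,-0.013,0,0,0,0],
    [0.04,-0.034,0,0,0,1],
    [0.067,-0.057,0,0,0,2],
    [0.095,-0.081,0,0,0,3],
    [0.122,-0.104,0,0,0,4],
    [0.15,-0.128,0,0,0,5],
    [0.178,-0.152,0,0,0,6],
    [0.206,-0.176,0,0,0,7],
    [0.234,-0.2,0,0,0,8],
    [0.262,-0.224,0.01,0,0,9],
    [0.29,-0.248,0.02,0,0,10],
    [0.318,-0.272,0.03,0,0,11],
    [0.346,-0.296,0.035,0,0,12],
    [0.374,-0.32,0.04,0,0,13],
    [0.4,-0.342,0.045,0,0,13.3],
    [0.425,-0.364,0.05,0,0,13.3],
    [0.45,-0.385,0.055,0,0,13.3],
    [0.467,-0.4,0.06,0,0,13.3],
    [0.475,-0.4068,0.06,0,0,13.3],
    [0.475,-0.4068,0.06,0,0,13.3]
  ],
  "gripper": 0
}}

```text
t: 1.77
eef_pos: [530.3, -128.9, 143.6]
orientation: [[0.999, 0.042, -0.001], [0.042, -0.999, 0.001], [-0.0, -0.001, -1.0]]
wrist_force: [-0.1, 0.3, 0.1]
opening: 0.0
grasp_force: 0.0
```

Call:
{"method": "step_arm", "body": {
  "increments": [
    [0,0.001,0.01,0,0,0],
    [-0.001,0.002,0.025,0,0,0],
    [-0.001,0.002,0.04,0,0,0],
    [-0.001,0.002,0.049,0,0,0],
    [-0.001,0.002,0.051,0,0,0],
    [-0.001,0.002,0.052,0,0,0],
    [-0.001,0.002,0.053,0,0,0],
    [-0.001,0.002,0.053,0,0,0]
  ]
}}

```text
t: 2.43
eef_pos: [528.8, -133.8, 91.5]
orientation: [[0.999, 0.038, 0.001], [0.038, -0.999, -0.0], [0.001, 0.0, -1.0]]
wrist_force: [0.2, -1.0, -0.2]
opening: -0.2
grasp_force: 0.0
```

```bash
python3 - <<'E'
from rig import optics,readout
import cv2,numpy as np
d=optics.get_image("side");np.savez("side1.npz",**d);a=cv2.resize(np.ascontiguousarray(d["color"][115:240,290:390,::-1]),None,fx=4,fy=4,interpolation=0)
d=optics.get_image("wrist");np.savez("wrist1.npz",**d);print(d["camera_matrix"].tolist(),d["extrinsics"].tolist())
b=cv2.resize(d["color"][:,:,::-1],(400,250));o=np.zeros((500,800,3),np.uint8);o[:,:400]=a;o[:250,400:]=b;cv2.imwrite("pics/p1.png",o)
E
```

```text
[[309.70691628693146, 0.0, 317.3022901755086], [0.0, 309.70691628693146, 195.17284182744916], [0.0, 0.0, 1.0]] [[0.03772931751699101, -0.9992874158327992, 0.001076641960457896, -153.87133799223912], [0.9506269296680813, 0.035559924649173076, -0.3082919595915291, -492.29121387610775], [0.3080339903152604, 0.012655130072586058, 0.9512911796570526, -433.7632831661702], [0.0, 0.0, 0.0, 1.0]]
```

View pics/p1.png

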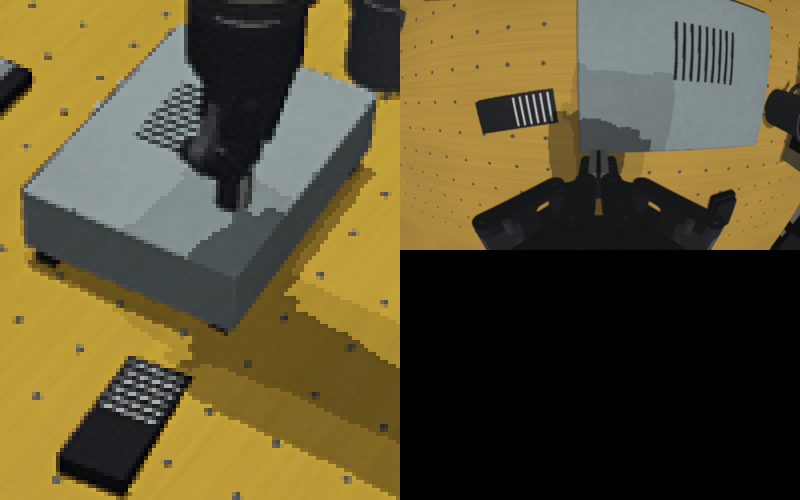

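The fingertip (crop 233,210) is about 20 mm inside the near-left corner (236,277), as intended. I'll move 2 mm left and start pressing slowly.

Call:
{"method": "step_arm", "body": {
  "increments": [
    [0,-0.001,0.001,0,0,0],
    [0,-0.002,0.002,0,0,0],
    [0,-0.002,0.0025,0,0,0],
    [0,-0.002,0.003,0,0,0],
    [0,-0.002,0.0035,0,0,0],
    [0,-0.002,0.004,0,0,0],
    [0,-0.002,0.0045,0,0,0],
    [0,-0.002,0.005,0,0,0],
    [0,-0.002,0.0055,0,0,0],
    [0,-0.002,0.006,0,0,0],
    [0,-0.002,0.0065,0,0,0],
    [0,-0.002,0.007,0,0,0]
  ]
}}

```text
t: 3.53
eef_pos: [528.5, -131.4, 84.0]
orientation: [[0.999, 0.039, 0.0], [0.039, -0.999, 0.0], [0.0, -0.0, -1.0]]
wrist_force: [0.5, 1.1, -0.1]
opening: 0.2
grasp_force: 0.0
```

Call:
{"method": "step_arm", "body": {
  "increments": [
    [0,0,0.0005,0,0,0],
    [0,0,0.001,0,0,0],
    [0,0,0.0015,0,0,0],
    [0,0,0.002,0,0,0],
    [0,0,0.0025,0,0,0],
    [0,0,0.003,0,0,0]
  ]
}}

```text
t: 4.03
eef_pos: [528.5, -131.4, 81.0]
orientation: [[0.999, 0.039, 0.0], [0.039, -0.999, 0.0], [0.0, -0.0, -1.0]]
wrist_force: [0.6, 0.2, -0.1]
opening: -0.2
grasp_force: 0.0
```

Call:
{"method": "step_arm", "body": {
  "increments": [
    [0,0,0.0005,0,0,0],
    [0,0,0.001,0,0,0],
    [0,0,0.0015,0,0,0],
    [0,0,0.002,0,0,0],
    [0,0,0.0025,0,0,0]
  ]
}}

```text
t: 4.45
eef_pos: [528.4, -131.4, 78.5]
orientation: [[0.999, 0.039, -0.0], [0.039, -0.999, 0.0], [-0.0, -0.0, -1.0]]
wrist_force: [0.2, 0.4, 0.6]
opening: -0.1
grasp_force: 0.0
```

```bash
python3 - <<'E'
from rig import optics,readout
import cv2,numpy as np
s=readout.get_state();print(s["eef_pos"],s["wrist_force"],s["torque"])
d=optics.get_image("side");np.savez("side2.npz",**d);b=np.load("side1.npz")["color"]
f=lambda c:cv2.resize(np.ascontiguousarray(c[140:220,310:385,::-1]),None,fx=5,fy=5,interpolation=0)
cv2.imwrite("pics/p2.png",np.hstack([f(b),f(d["color"])]))
E
```

```text
[ 528.41874693 -131.36405655   78.45559167] [0.15413474 0.37964919 0.6060649 ] [-0.02523117 -0.04493831  0.01590485]
```

View pics/p2.png

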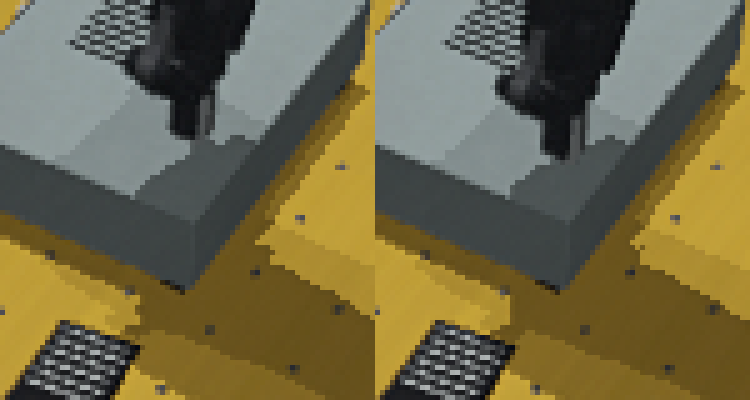

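The box is unmoved. The fingertip at (348,171.5) is still just above or at the surface. I'll continue the slow press.

Call:
{"method": "step_arm", "body": {
  "increments": [
    [0,0,0.0005,0,0,0],
    [0,0,0.001,0,0,0],
    [0,0,0.0015,0,0,0],
    [0,0,0.002,0,0,0]
  ]
}}

```text
t: 4.83
eef_pos: [528.4, -131.4, 76.5]
orientation: [[0.999, 0.039, -0.0], [0.039, -0.999, 0.0], [-0.0, -0.0, -1.0]]
wrist_force: [-0.3, 0.2, -0.1]
opening: -0.1
grasp_force: 0.0
```

```bash
python3 - <<'E'
from h import *
S=np.load("side2.npz");print(cast(S,[(348,171.5)],76),cast(S,[(348,171.5)],68))
E
```

```text
[[ 537.98466526 -154.97376318   76.        ]] [[ 541.97078359 -162.61057041   68.        ]]
```

Call:
{"method": "step_arm", "body": {
  "increments": [
    [0,0,0.001,0,0,0],
    [0,0,0.002,0,0,0],
    [0,0,0.003,0,0,0],
    [0,0,0.004,0,0,0]
  ]
}}

```text
t: 5.17
eef_pos: [528.4, -131.4, 72.4]
orientation: [[0.999, 0.039, -0.0], [0.039, -0.999, 0.0], [-0.0, -0.0, -1.0]]
wrist_force: [0.8, -0.3, 0.6]
opening: 0.3
grasp_force: 0.0
```

```bash
python3 - <<'E'
from rig import optics,readout
import cv2,numpy as np
s=readout.get_state();print(s["eef_pos"],s["wrist_force"])
d=optics.get_image("side");np.savez("side3.npz",**d);w=optics.get_image("wrist");np.savez("wrist3.npz",**w);print(w["extrinsics"].tolist())
a=cv2.resize(np.ascontiguousarray(d["color"][140:220,310:385,::-1]),None,fx=5,fy=5,interpolation=0)
b=cv2.resize(np.ascontiguousarray(w["color"][200:300,267:367,::-1]),None,fx=4,fy=4,interpolation=0)
cv2.imwrite("pics/p3.png",np.hstack([a,b]))
E
```

```text
[ 528.40011654 -131.38324289   72.41391833] [ 0.7559262  -0.29619773  0.64569453]
[[0.03795291784157522, -0.9992792525241817, 0.0007426318247890332, -151.66407831087798], [0.9502677941682022, 0.03586154030087272, -0.30936235920672656, -497.55926242419855], [0.30911275514610115, 0.012446903308270118, 0.9509439411469136, -415.77841445642343], [0.0, 0.0, 0.0, 1.0]]
```

View pics/p3.png

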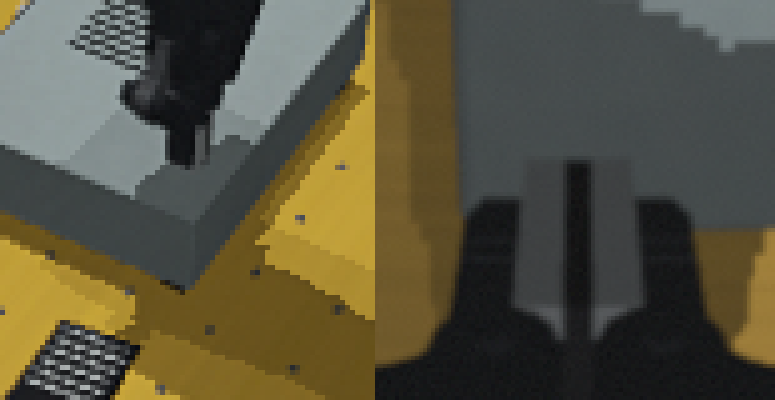

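The fingertip is at side pixel (347.5,173) and wrist pixel (317.7,240), and the box corner is still level. I'll triangulate the tip from the two views.

```bash
cat >> h.py <<'E'
def wray(w,px):
    K,E=w["camera_matrix"],w["extrinsics"];R,t=E[:3,:3],E[:3,3]
    u=(np.array(px,float)-K[:2,2])/K[0,0];r=np.hypot(*u)
    v=np.array([np.sin(r)*u[0]/r,-np.sin(r)*u[1]/r,-np.cos(r)]) if r else np.array([0,0,-1.])
    return -R.T@t,v@R
def meet(C,u,D,v):
    u,v=u/np.linalg.norm(u),v/np.linalg.norm(v)
    s=np.linalg.lstsq(np.c_[u,-v],D-C,rcond=None)[0]
    return C+s[0]*u,D+s[1]*v
E
python3 - <<'E'
from h import *
S=np.load("side3.npz");W=np.load("wrist3.npz")
C,v=wray(W,(317.7,240));print("wcam",C,v)
D,u=ray(S,[(347.6,173)])
print(meet(C,v,D,u[0]))
# box corner from wrist: left edge & near edge of top at z=76
for p in((288,253),(347,257),(288,200)):
    c,q=wray(W,p);print(p,c+q*(76-c[2])/q[2])
E
```

```text
wcam [ 607.0930483  -128.53637155  241.56848739] [-0.44289418 -0.018768   -0.89637744]
(array([ 531.69060482, -131.73161146,   88.96081693]), array([ 528.53330959, -135.10507222,   90.59144789]))
(288, 253) [ 515.65784308 -114.30453184   76.        ]
(347, 257) [ 514.19706295 -150.37592556   76.        ]
(288, 200) [ 549.77244645 -114.21755636   76.        ]
```

The tip triangulates to about 13 mm above the box top, so contact is still to come. I'll creep on down.

Call:
{"method": "step_arm", "body": {
  "increments": [
    [0.001,0.001,0.001,0,0,0],
    [0.002,0.001,0.002,0,0,0],
    [0.002,0.001,0.003,0,0,0],
    [0.002,0.001,0.004,0,0,0],
    [0.002,0.001,0.005,0,0,0],
    [0.002,0.001,0.006,0,0,0],
    [0.002,0.001,0.007,0,0,0],
    [0.002,0.001,0.008,0,0,0]
  ]
}}

```text
t: 5.93
eef_pos: [530.5, -132.3, 64.4]
orientation: [[0.999, 0.039, 0.0], [0.039, -0.999, 0.0], [0.0, -0.0, -1.0]]
wrist_force: [0.3, -1.2, -0.9]
opening: -0.4
grasp_force: 0.0
```

Call:
{"method": "step_arm", "body": {
  "increments": [
    [0,0,0.0005,0,0,0],
    [0,0,0.001,0,0,0],
    [0,0,0.0015,0,0,0],
    [0,0,0.002,0,0,0]
  ]
}}

```text
t: 6.27
eef_pos: [530.5, -132.3, 62.5]
orientation: [[0.999, 0.039, 0.0], [0.039, -0.999, 0.0], [0.0, -0.0, -1.0]]
wrist_force: [0.5, 0.2, -0.4]
opening: 0.1
grasp_force: 0.0
```

Call:
{"method": "step_arm", "body": {
  "increments": [
    [0,0,0.0005,0,0,0],
    [0,0,0.001,0,0,0],
    [0,0,0.0015,0,0,0],
    [0,0,0.002,0,0,0]
  ]
}}

```text
t: 6.6
eef_pos: [530.5, -132.3, 60.5]
orientation: [[0.999, 0.039, 0.0], [0.039, -0.999, 0.0], [0.0, -0.0, -1.0]]
wrist_force: [-0.6, 0.0, -0.2]
opening: -0.3
grasp_force: 0.0
```

Call:
{"method": "step_arm", "body": {
  "increments": [
    [0,0,0.0005,0,0,0],
    [0,0,0.001,0,0,0],
    [0,0,0.0015,0,0,0],
    [0,0,0.002,0,0,0]
  ]
}}

```text
t: 6.93
eef_pos: [530.5, -132.3, 58.5]
orientation: [[0.999, 0.039, -0.0], [0.039, -0.999, 0.0], [0.0, -0.0, -1.0]]
wrist_force: [-1.0, -0.2, -0.0]
opening: 0.2
grasp_force: 0.0
```

```bash
python3 - <<'E'
from rig import optics,readout
import cv2,numpy as np
s=readout.get_state();print(s["eef_pos"],s["wrist_force"],np.round(s["qpos"],2))
d=optics.get_image("side");np.savez("side4.npz",**d)
b=np.load("side3.npz")["color"]
f=lambda c:cv2.resize(np.ascontiguousarray(c[140:220,310:385,::-1]),None,fx=5,fy=5,interpolation=0)
cv2.imwrite("pics/p4.png",np.hstack([f(b),f(d["color"])]))
E
```

```text
[ 530.45613391 -132.30402289   58.48336913] [-1.0296169  -0.18763869 -0.00115723] [ 17.12  23.36 -12.02 114.97   7.03  42.35 -86.93]
```

View pics/p4.png

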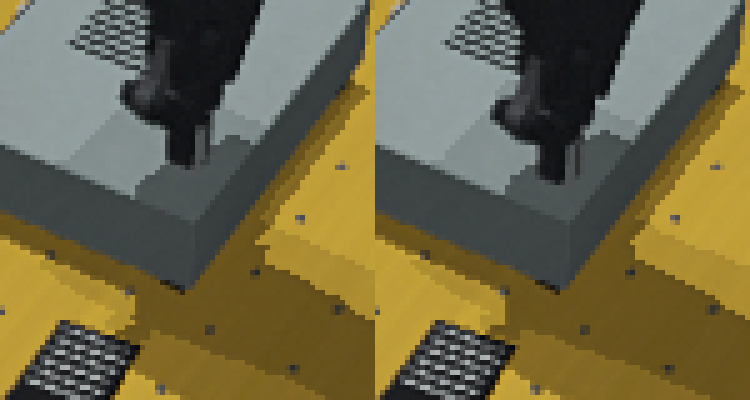

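The tip is now at (347,176.4) and the box is still level. I'll estimate the remaining gap.

```bash
python3 - <<'E'
from h import *
S=np.load("side4.npz")
for z in(70,76,80,84,90):print(z,proj(S,[(530.5,-132.3,z)]),cast(S,[(347,176.4)],z)[0].round(1))
print(proj(S,[(522,-131,76),(541,-131,76)]))
E
```

```text
70 [[346.12426613 178.59214983]] [ 533.  -141.4   70. ]
76 [[346.22942352 177.06708424]] [ 530.1 -135.9   76. ]
80 [[346.29996579 176.04403115]] [ 528.1 -132.1   80. ]
84 [[346.370861   175.01585948]] [ 526.2 -128.4   84. ]
90 [[346.47787139 173.46392028]] [ 523.2 -122.8   90. ]
[[348.59108936 178.47664848]
 [342.8094263  175.92947333]]
```

Call:
{"method": "step_arm", "body": {
  "increments": [
    [0,0,0.0005,0,0,0],
    [0,0,0.001,0,0,0],
    [0,0,0.0015,0,0,0],
    [0,0,0.002,0,0,0]
  ]
}}

```text
t: 7.32
eef_pos: [530.5, -132.3, 56.5]
orientation: [[0.999, 0.039, -0.0], [0.039, -0.999, 0.0], [-0.0, -0.0, -1.0]]
wrist_force: [0.4, -0.1, 0.4]
opening: 0.1
grasp_force: 0.0
```

Call:
{"method": "step_arm", "body": {
  "increments": [
    [0,0,0.0005,0,0,0],
    [0,0,0.001,0,0,0],
    [0,0,0.0015,0,0,0],
    [0,0,0.002,0,0,0]
  ]
}}

```text
t: 7.65
eef_pos: [530.5, -132.3, 54.5]
orientation: [[0.999, 0.039, -0.0], [0.039, -0.999, 0.0], [-0.0, -0.0, -1.0]]
wrist_force: [-0.2, 0.6, -0.0]
opening: 0.3
grasp_force: 0.0
```

Call:
{"method": "step_arm", "body": {
  "increments": [
    [0,0,0.0005,0,0,0],
    [0,0,0.001,0,0,0],
    [0,0,0.001,0,0,0]
  ]
}}

```text
t: 7.9
eef_pos: [530.4, -132.3, 53.4]
orientation: [[0.999, 0.039, -0.0], [0.039, -0.999, 0.0], [-0.0, -0.0, -1.0]]
wrist_force: [-0.2, 0.5, 1.1]
opening: -0.0
grasp_force: 0.0
```

Call:
{"method": "step_arm", "body": {
  "increments": [
    [0,0,0.0005,0,0,0],
    [0,0,0.001,0,0,0],
    [0,0,0.001,0,0,0]
  ]
}}

```text
t: 8.15
eef_pos: [530.4, -132.3, 52.4]
orientation: [[0.999, 0.039, -0.0], [0.039, -0.999, 0.0], [-0.0, -0.0, -1.0]]
wrist_force: [0.4, -0.1, 0.2]
opening: 0.4
grasp_force: 0.0
```

Call:
{"method": "step_arm", "body": {
  "increments": [
    [0,0,0.0005,0,0,0],
    [0,0,0.001,0,0,0],
    [0,0,0.001,0,0,0]
  ]
}}

```text
t: 8.4
eef_pos: [530.4, -132.3, 51.4]
orientation: [[0.999, 0.039, -0.0], [0.039, -0.999, 0.0], [-0.0, -0.0, -1.0]]
wrist_force: [0.2, 0.5, -0.2]
opening: -0.2
grasp_force: 0.0
```

```bash
python3 - <<'E'
from rig import optics,readout
import cv2,numpy as np
d=optics.get_image("side");np.savez("side5.npz",**d)
b=np.load("side4.npz")["color"].astype(int);c=d["color"].astype(int);a=np.load("side3.npz")["color"].astype(int)
e=abs(b-c).sum(2);print("noise",abs(b-a).sum(2)[220:260,290:340].mean())
for n,(x0,x1,y0,y1) in dict(foot=(335,360,190,205),leftedge=(295,330,160,195),far=(380,388,135,150),wedge=(300,340,203,240)).items():
    print(n,e[y0:y1,x0:x1].mean(),abs(a-b).sum(2)[y0:y1,x0:x1].mean())
# tip column: dark column lower end
print(c[170:186,347].sum(1),b[170:186,347].sum(1))
E
```

```text
noise 2.1135
foot 2.0533333333333332 4.490666666666667
leftedge 1.7053061224489796 2.089795918367347
far 1.675 1.95
wedge 2.441891891891892 3.014189189189189
[ 61  49  50  47  46  59  56 101 152 250 250 245 247 251 200 198] [ 47  51  49  55  43  54 152 249 244 247 248 246 247 250 202 199]
```

Call:
{"method": "step_arm", "body": {
  "increments": [
    [0,0,0.0005,0,0,0],
    [0,0,0.001,0,0,0],
    [0,0,0.0015,0,0,0],
    [0,0,0.0015,0,0,0]
  ]
}}

```text
t: 8.78
eef_pos: [530.4, -132.3, 49.9]
orientation: [[0.999, 0.039, -0.0], [0.039, -0.999, 0.0], [-0.0, -0.0, -1.0]]
wrist_force: [-0.4, -0.1, 1.9]
opening: -0.5
grasp_force: 0.0
```

Call:
{"method": "step_arm", "body": {
  "increments": [
    [0,0,0.0005,0,0,0],
    [0,0,0.001,0,0,0],
    [0,0,0.0015,0,0,0],
    [0,0,0.0015,0,0,0]
  ]
}}

```text
t: 9.12
eef_pos: [530.4, -132.2, 48.5]
orientation: [[0.999, 0.039, -0.0], [0.039, -0.999, 0.0], [-0.0, -0.0, -1.0]]
wrist_force: [-1.3, 0.9, 3.8]
opening: 0.1
grasp_force: 1.4
```

Call:
{"method": "step_arm", "body": {
  "increments": [
    [0,0,0.0005,0,0,0],
    [0,0,0.001,0,0,0],
    [0,0,0.0015,0,0,0],
    [0,0,0.0015,0,0,0]
  ]
}}

```text
t: 9.45
eef_pos: [530.2, -132.0, 47.0]
orientation: [[0.999, 0.039, -0.001], [0.039, -0.999, 0.0], [-0.0, -0.0, -1.0]]
wrist_force: [-4.1, 2.1, 5.3]
opening: -0.1
grasp_force: 2.7
```

Contact came at TCP z≈50. The corner has sunk about 3 mm at about 5 N, with the outward drag of the tipping face. I'll continue, following that outward motion so the box isn't dragged.

Call:
{"method": "step_arm", "body": {
  "increments": [
    [-0.0005,-0.0004,0,0,0,0],
    [-0.001,-0.0007,0,0,0,0],
    [-0.0015,-0.001,0.0003,0,0,0],
    [-0.0018,-0.0012,0.0006,0,0,0],
    [-0.002,-0.0014,0.001,0,0,0]
  ]
}}

```text
t: 9.87
eef_pos: [528.6, -131.1, 46.1]
orientation: [[0.999, 0.039, 0.0], [0.039, -0.999, -0.0], [0.0, 0.0, -1.0]]
wrist_force: [0.6, -0.5, 1.9]
opening: -0.7
grasp_force: 0.9
```

Call:
{"method": "step_arm", "body": {
  "increments": [
    [-0.0002,-0.0001,0.0005,0,0,0],
    [-0.0005,-0.0004,0.001,0,0,0],
    [-0.0005,-0.0004,0.001,0,0,0]
  ]
}}

```text
t: 10.12
eef_pos: [527.8, -130.6, 44.9]
orientation: [[0.999, 0.039, -0.0], [0.039, -0.999, 0.0], [-0.0, -0.0, -1.0]]
wrist_force: [1.6, -1.0, 2.6]
opening: -0.3
grasp_force: 0.9
```

```bash
cat > cmp.py <<'E'
import sys
from rig import optics,readout
import cv2,numpy as np
n=sys.argv[1];d=optics.get_image("side");np.savez(n+".npz",**d)
b=np.load("side5.npz")["color"].astype(int);e=abs(b-d["color"].astype(int)).sum(2)
for k,(x0,x1,y0,y1) in dict(foot=(335,360,190,205),leftedge=(295,330,160,195),far=(378,388,135,150),wedge=(300,340,203,240)).items(): print(k,e[y0:y1,x0:x1].mean().round(2))
s=readout.get_state();print(s["t"],s["eef_pos"].round(2),s["wrist_force"].round(2))
E
python3 cmp.py side6
```

```text
foot 11.2
leftedge 13.79
far 27.17
wedge 3.05
10.1667 [ 527.86 -130.57   44.95] [ 0.76 -0.51  1.23]
```

Call:
{"method": "step_arm", "body": {
  "increments": [
    [-0.0002,-0.0001,0.0005,0,0,0],
    [-0.0003,-0.0002,0.001,0,0,0],
    [-0.0003,-0.0002,0.001,0,0,0]
  ]
}}

```text
t: 10.42
eef_pos: [527.3, -130.3, 43.9]
orientation: [[0.999, 0.039, -0.0], [0.039, -0.999, 0.0], [-0.0, -0.0, -1.0]]
wrist_force: [-0.5, -0.7, 2.8]
opening: -0.0
grasp_force: 1.5
```

Call:
{"method": "step_arm", "body": {
  "increments": [
    [-0.0002,-0.0001,0.0005,0,0,0],
    [-0.0004,-0.0003,0.001,0,0,0],
    [-0.0004,-0.0003,0.001,0,0,0]
  ]
}}

```text
t: 10.67
eef_pos: [526.9, -130.0, 42.9]
orientation: [[0.999, 0.039, -0.001], [0.039, -0.999, 0.0], [-0.001, -0.0, -1.0]]
wrist_force: [-2.0, 0.9, 4.1]
opening: -0.1
grasp_force: 2.1
```

Call:
{"method": "step_arm", "body": {
  "increments": [
    [-0.0002,-0.0001,0.0005,0,0,0],
    [-0.0004,-0.0003,0.001,0,0,0],
    [-0.0004,-0.0003,0.001,0,0,0]
  ]
}}

```text
t: 10.92
eef_pos: [526.4, -129.7, 41.9]
orientation: [[0.999, 0.039, -0.001], [0.039, -0.999, 0.0], [-0.001, -0.0, -1.0]]
wrist_force: [-3.8, 1.0, 5.8]
opening: 0.1
grasp_force: 2.7
```

Call:
{"method": "step_arm", "body": {
  "increments": [
    [-0.0005,-0.0003,0,0,0,0],
    [-0.001,-0.0006,0.0003,0,0,0],
    [-0.001,-0.0006,0.0006,0,0,0],
    [-0.001,-0.0006,0.0006,0,0,0]
  ]
}}

```text
t: 11.25
eef_pos: [526.2, -129.5, 41.7]
orientation: [[0.999, 0.038, 0.001], [0.038, -0.999, -0.0], [0.001, 0.0, -1.0]]
wrist_force: [0.6, -0.4, 6.0]
opening: 0.0
grasp_force: 3.1
```

```bash
python3 cmp.py side7; python3 - <<'E'
import numpy as np,cv2
a,b=[np.float32(cv2.cvtColor(np.load(f"side{i}.npz")["color"],7)) for i in(5,7)]
for y0,y1,x0,x1 in((100,125,320,360),(160,185,294,320)):
    print(cv2.phaseCorrelate(a[y0:y1,x0:x1],b[y0:y1,x0:x1]))
E
```

```text
foot 17.11
leftedge 22.16
far 45.75
wedge 3.54
11.3 [ 526.22 -129.5    41.71] [-0.22 -0.63  6.36]
((1.2362863885699227, 5.39519867255708), 1.0640402507781983)
((0.303231319162661, 0.905404081431433), 0.9691837374369303)
```

The short foot has bottomed out: the corner sank about 8 mm and the force then rose at once. So the gap is about 8 mm. Now I'll let the corner back up along the same path and rise clear.

Call:
{"method": "step_arm", "body": {
  "increments": [
    [0.0004,0.0003,-0.0008,0,0,0],
    [0.001,0.0007,-0.002,0,0,0],
    [0.0016,0.0011,-0.0032,0,0,0],
    [0.0022,0.0015,-0.0044,0,0,0],
    [0.0028,0.0019,-0.0056,0,0,0],
    [0.0034,0.0023,-0.0068,0,0,0],
    [0.004,0.0027,-0.008,0,0,0],
    [0.0042,0.0028,-0.0092,0,0,0],
    [0.0042,0.0028,-0.0104,0,0,0],
    [0.0042,0.0028,-0.015,0,0,0],
    [0.0042,0.0028,-0.03,0,0,0],
    [0.0042,0.0028,-0.05,0,0,0],
    [0.0042,0.0028,-0.05,0,0,0]
  ]
}}

```text
t: 12.38
eef_pos: [531.7, -132.1, 94.7]
orientation: [[0.999, 0.039, 0.004], [0.039, -0.999, -0.001], [0.004, 0.001, -1.0]]
wrist_force: [0.8, -0.7, 0.8]
opening: -0.0
grasp_force: 0.0
```

```bash
python3 cmp.py side8; python3 - <<'E'
import numpy as np,cv2
a,b=[np.float32(cv2.cvtColor(np.load(f"side{i}.npz")["color"],7)) for i in(5,8)]
for y0,y1,x0,x1 in((100,125,320,360),(160,185,294,320)):
    print(cv2.phaseCorrelate(a[y0:y1,x0:x1],b[y0:y1,x0:x1]))
E
```

```text
foot 5.46
leftedge 3.94
far 3.53
wedge 4.81
12.4333 [ 531.16 -132.08   93.3 ] [ 0.62  1.11 -0.21]
((4.46219090260035, -6.406870844412712), 0.4158637938499451)
((0.4761259600679413, 0.480687492558566), 0.9965619843977469)
```

The box returned level. The fingertip stands about 26 mm above the reported TCP (contact at TCP z 50.3, box top 76), so working at the table means TCP z ≈ -20.

The wedge has to shift about 13 mm in -x and turn about 7° to line up with the foot. I'll nudge its +x side first, going to (588,-22) and descending.

Call:
{"method": "step_arm", "body": {
  "increments": [
    [0.006,-0.01,0,0,0,0],
    [0.018,-0.032,0,0,0,0],
    [0.033,-0.058,0,0,0,0],
    [0.048,-0.084,0,0,0,0],
    [0.058,-0.102,0,0,0,0],
    [0.0612,-0.1077,0.01,0,0,0],
    [0.0612,-0.1077,0.03,0,0,0],
    [0.0612,-0.1077,0.05,0,0,0],
    [0.0612,-0.1077,0.07,0,0,0],
    [0.0612,-0.1077,0.085,0,0,0],
    [0.0612,-0.1077,0.092,0,0,0],
    [0.0612,-0.1077,0.092,0,0,0]
  ]
}}

```text
t: 13.43
eef_pos: [585.5, -21.8, -2.7]
orientation: [[0.999, 0.039, -0.004], [0.039, -0.999, 0.0], [-0.004, -0.0, -1.0]]
wrist_force: [-0.1, -0.6, 0.5]
opening: 0.3
grasp_force: 0.0
```

```bash
python3 - <<'E'
from rig import optics,readout
import cv2,numpy as np
s=readout.get_state();print(s["eef_pos"].round(2),s["wrist_force"].round(2))
d=optics.get_image("side");np.savez("side9.npz",**d);w=optics.get_image("wrist");np.savez("wrist9.npz",**w)
a=cv2.resize(np.ascontiguousarray(d["color"][140:240,270:370,::-1]),None,fx=4,fy=4,interpolation=0)
b=cv2.resize(np.ascontiguousarray(w["color"][150:350,217:417,::-1]),None,fx=2,fy=2,interpolation=0)
cv2.imwrite("pics/p5.png",np.hstack([a,b]))
E
```

```text
[585.53 -21.77  -2.75] [-0.07 -0.64  0.49]
```

View pics/p5.png

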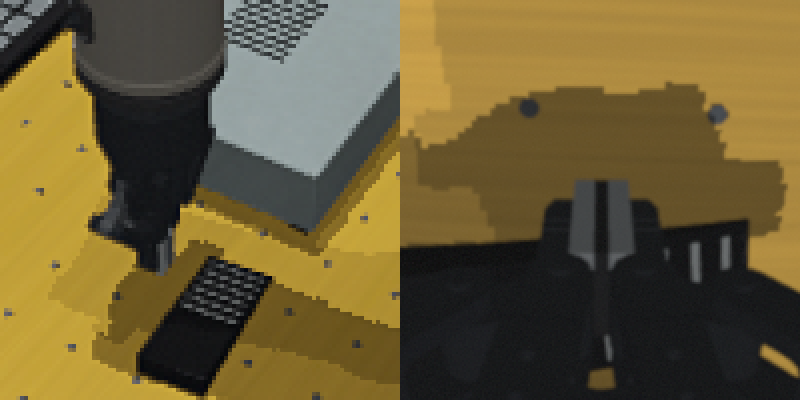

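The finger stands over clear table beyond the wedge's +x side, with its tip at side crop (155,270) about 23 mm up. The wedge is still at crop (205,325). I'll descend to about 4 mm above the table.

Call:
{"method": "step_arm", "body": {
  "increments": [
    [0,0,0.005,0,0,0],
    [0,0,0.01,0,0,0],
    [0,0,0.014,0,0,0],
    [0,0,0.017,0,0,0],
    [0,0,0.0185,0,0,0],
    [0,0,0.0185,0,0,0]
  ]
}}

```text
t: 14.03
eef_pos: [586.8, -21.9, -19.4]
orientation: [[0.999, 0.039, -0.0], [0.039, -0.999, 0.0], [-0.0, -0.0, -1.0]]
wrist_force: [-0.1, 0.1, 0.2]
opening: 0.1
grasp_force: 0.0
```

Call:
{"method": "step_arm", "body": {
  "increments": [
    [-0.002,0,0,0,0,0],
    [-0.004,0,0,0,0,0],
    [-0.006,0,0,0,0,0],
    [-0.008,0,0,0,0,0],
    [-0.01,0,0,0,0,0],
    [-0.012,0,0,0,0,0],
    [-0.014,0,0,0,0,0],
    [-0.016,0,0,0,0,0]
  ]
}}

```text
t: 14.7
eef_pos: [571.0, -22.5, -19.0]
orientation: [[0.999, 0.039, 0.0], [0.039, -0.999, 0.0], [0.0, -0.0, -1.0]]
wrist_force: [1.0, 0.1, 0.5]
opening: 0.3
grasp_force: 0.4
```

Call:
{"method": "step_arm", "body": {
  "increments": [
    [-0.002,0,0,0,0,0],
    [-0.004,0,0,0,0,0],
    [-0.006,0,0,0,0,0]
  ]
}}

```text
t: 14.95
eef_pos: [565.0, -22.8, -19.0]
orientation: [[0.999, 0.039, 0.0], [0.039, -0.999, 0.0], [0.0, -0.0, -1.0]]
wrist_force: [1.0, 0.0, -0.2]
opening: -0.1
grasp_force: 0.5
```

Call:
{"method": "step_arm", "body": {
  "increments": [
    [-0.002,0,0,0,0,0],
    [-0.004,0,0,0,0,0],
    [-0.006,0,0,0,0,0],
    [-0.0065,0,0,0,0,0],
    [-0.0065,0,0,0,0,0]
  ]
}}

```text
t: 15.37
eef_pos: [558.4, -23.1, -19.0]
orientation: [[0.999, 0.039, -0.0], [0.039, -0.999, 0.0], [-0.0, -0.0, -1.0]]
wrist_force: [-0.4, -0.2, 0.8]
opening: -0.1
grasp_force: 0.2
```

```bash
cat > wd.py <<'E'
import sys
from rig import optics,readout
from h import *
s=readout.get_state();print(s["eef_pos"].round(2),s["wrist_force"].round(2))
n=sys.argv[1]
for cam in("side","top"):
    d=optics.get_image(cam);np.savez(cam+n+".npz",**d);g=cv2.cvtColor(d["color"],cv2.COLOR_RGB2HSV)
    # wedge body: anodised black/white lines = low saturation
    m=((g[...,1]<75)).astype(np.uint8)
    m=cv2.morphologyEx(m,cv2.MORPH_OPEN,np.ones((2,2)))
    k,l,st,ce=cv2.connectedComponentsWithStats(m)
    tgt=proj(d,[tuple(map(float,sys.argv[2:4]))+(8,)])[0]
    j=min((i for i in range(1,k) if 60<st[i,4]),key=lambda i:np.linalg.norm(ce[i]-tgt))
    q=max(cv2.findContours((l==j).astype(np.uint8),0,1)[0],key=cv2.contourArea)
    P=cast(d,q[:,0],6 if cam=="side" else 10)[:,:2].astype(np.float32);R=cv2.minAreaRect(P)
    print(cam,tgt.round(0),st[j],[np.round(x,1) for x in R],cv2.boxPoints(R).round(0).tolist())
E
python3 wd.py a 524 -14
```

```text
[558.4  -23.06 -19.04] [-0.45 -0.25  0.84]
side [325. 220.] [254 180  14  22 189] [array([748.4,  -9. ]), array([37.2, 87.7]), np.float64(32.9)] [[709.0, 18.0], [757.0, -56.0], [788.0, -36.0], [740.0, 38.0]]
top [312. 222.] [  268   140   189   260 36761] [array([ 402.2, -152.9]), array([476.7, 694.9]), np.float64(85.3)] [[37.0, -362.0], [729.0, -419.0], [768.0, 56.0], [75.0, 113.0]]
```

Call:
{"method": "step_arm", "body": {
  "increments": [
    [0.01,0,0,0,0,0],
    [0.03,0,0,0,0,0],
    [0.06,0,-0.03,0,0,0],
    [0.09,0,-0.065,0,0,0],
    [0.11,0,-0.1,0,0,0],
    [0.11,0,-0.1,0,0,0]
  ]
}}

```text
t: 15.97
eef_pos: [675.6, -18.2, 87.5]
orientation: [[0.999, 0.038, 0.01], [0.038, -0.999, 0.001], [0.01, -0.001, -1.0]]
wrist_force: [0.2, -0.4, -0.3]
opening: -0.0
grasp_force: 0.0
```

```bash
python3 wd.py b 524 -14; python3 - <<'E'
import numpy as np,cv2
d=np.load("sideb.npz")["color"];t=np.load("topb.npz")["color"]
a=cv2.resize(np.ascontiguousarray(d[160:260,290:390,::-1]),None,fx=5,fy=5,interpolation=0);b=cv2.resize(np.ascontiguousarray(t[180:260,280:340,::-1]),None,fx=5,fy=5,interpolation=0)
o=np.zeros((500,800,3),np.uint8);o[:,:500]=a;o[:400,500:]=b;cv2.imwrite("pics/p6.png",o)
E
```

```text
[675.61 -18.17  87.55] [ 0.19 -0.43 -0.34]
side [325. 220.] [310 209  32  31 524] [array([519.6,  -5.7]), array([ 51.4, 111.3]), np.float64(3.0)] [[491.0, 49.0], [497.0, -63.0], [548.0, -60.0], [542.0, 51.0]]
top [312. 222.] [  262    63   196   337 44689] [array([ 530.5, -128.2]), array([950.4, 493.9]), np.float64(0.7)] [[52.0, 113.0], [59.0, -381.0], [1009.0, -369.0], [1003.0, 125.0]]
```

```bash
cat > sp.py <<'E'
import sys
from h import *
def pose(f,guess):
    d=np.load(f);g=cv2.cvtColor(d["color"],cv2.COLOR_RGB2HSV)
    m=cv2.morphologyEx((g[...,1]<75).astype(np.uint8),cv2.MORPH_OPEN,np.ones((2,2)))
    k,l,st,ce=cv2.connectedComponentsWithStats(m);t=proj(d,[guess+(8,)])[0]
    j=min((i for i in range(1,k) if 60<st[i,4]),key=lambda i:np.linalg.norm(ce[i]-t))
    q=max(cv2.findContours((l==j).astype(np.uint8),0,1)[0],key=cv2.contourArea)
    R=cv2.minAreaRect(cast(d,q[:,0],6)[:,:2].astype(np.float32))
    return np.round(R[0],1),np.round(R[1],1),round(R[2],1),cv2.boxPoints(R).round(1).tolist(),st[j].tolist()
if __name__=="__main__":
    for f,x,y in zip(sys.argv[1::3],sys.argv[2::3],sys.argv[3::3]):print(f,*pose(f,(float(x),float(y))))
E
python3 sp.py side0.npz 535 -12 sideb.npz 524 -14; python3 - <<'E'
from h import *
d=np.load("topb.npz");c=d["color"].astype(int).sum(2)
np.set_printoptions(linewidth=250)
print(proj(d,[(520,-70,2),(520,46,20)]));print(c[200:236:1,284:340:2]//10)
E
```

```text
side0.npz [532.3  -8.6] [ 48.8 110.4] 4.5 [[503.70001220703125, 44.5], [512.2999877929688, -65.5], [561.0, -61.70000076293945], [552.4000244140625, 48.29999923706055]] [307, 206, 30, 31, 496]
sideb.npz [519.6  -5.7] [ 51.4 111.3] 3.0 [[491.0, 48.5], [496.8999938964844, -62.599998474121094], [548.2999877929688, -59.900001525878906], [542.4000244140625, 51.20000076293945]] [310, 209, 32, 31, 524]
[[332.68307049 223.04638165]
 [290.42005687 223.4061418 ]]
[[32 32 32 ... 12 20 17]
 [32 32 32 ... 11 20 18]
 [32 32 32 ... 10 20 19]
 ...
 [32 32 23 ... 28 28 29]
 [32 32 23 ... 28 28 29]
 [31 32 31 ... 28 28 29]]
```

View pics/p6.png

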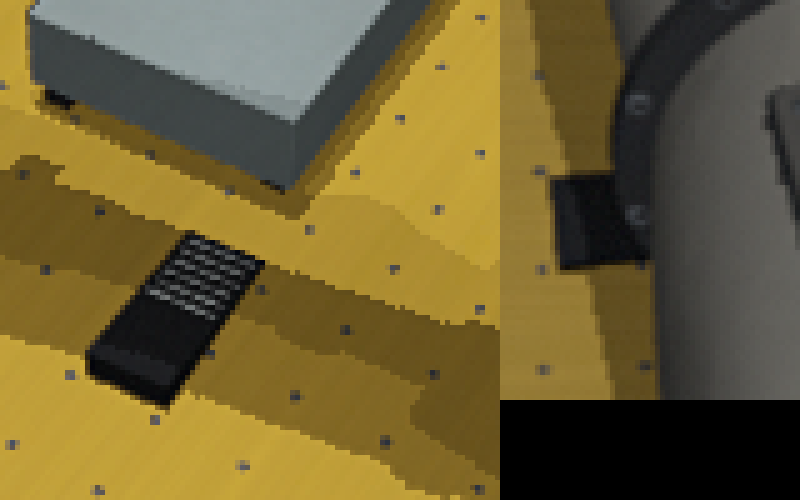

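The last view shows the wedge (side crop) with nose edge (186,232)–(264,262) and back top edge (88,346)–(168,378). The short foot is at (283,186), about in line with the nose. I'll compute the pose.

```bash
python3 - <<'E'
from h import *
S=np.load("sideb.npz");u=lambda a:np.array(a)/5+(290,160)-.4
n=cast(S,u([(186,232),(264,262)]),2)[:,:2];b=cast(S,u([(88,346),(168,378)]),20)[:,:2]
N,B=n.mean(0),b.mean(0);print(n,b,N,B,np.linalg.norm(N-B),"yaw",np.degrees(np.arctan2(*(N-B)[::-1])),"edge yaws",[np.degrees(np.arctan2(*(e[0]-e[1])[::-1]))for e in(n,b)])
T=np.load("topb.npz");t=np.array([(555,178),(562,270)])/5+(280-100,180)-.4
print("top back",cast(T,t,20)); print("foot bottom outer corner from side",cast(S,u([(288,190)]),8))
E
```

```text
[[552.25147639 -65.99526952]
 [502.64546685 -70.87553705]] [[543.49259613  46.96048877]
 [495.60197811  41.69803126]] [527.44847162 -68.43540329] [519.54728712  44.32926001] 113.04113413178092 yaw -85.99195498144161 edge yaws [np.float64(5.618710695562795), np.float64(6.27078456626845)]
top back [[542.75363678  45.00684639  20.        ]
 [491.82809217  42.33614197  20.        ]]
foot bottom outer corner from side [[ 517.2532043  -122.09443738    8.        ]]
```

Call:
{"method": "step_arm", "body": {
  "increments": [
    [-0.01,-0.008,0,0,0,0],
    [-0.034,-0.026,0,0,0,0],
    [-0.06,-0.046,0,0,0,0],
    [-0.086,-0.065,0,0,0,0],
    [-0.112,-0.085,0,0,0,0],
    [-0.134,-0.101,0,0,0,0],
    [-0.145,-0.1096,0.01,0,0,0],
    [-0.145,-0.1096,0.03,0,0,0],
    [-0.145,-0.1096,0.055,0,0,0],
    [-0.145,-0.1096,0.08,0,0,0],
    [-0.145,-0.1096,0.094,0,0,0],
    [-0.145,-0.1096,0.1,0,0,0],
    [-0.145,-0.1096,0.101,0,0,0],
    [-0.145,-0.1096,0.101,0,0,0]
  ]
}}

```text
t: 17.23
eef_pos: [518.9, 85.1, -20.3]
orientation: [[0.999, 0.039, -0.001], [0.039, -0.999, -0.0], [-0.001, 0.0, -1.0]]
wrist_force: [-0.1, 0.7, 1.1]
opening: -0.2
grasp_force: 0.0
```

Call:
{"method": "step_arm", "body": {
  "increments": [
    [0,0.006,0,0,0,0],
    [0,0.012,0,0,0,0],
    [0,0.018,0,0,0,0],
    [0,0.022,0,0,0,0],
    [0,0.025,0,0,0,0],
    [0,0.028,0,0,0,0],
    [0,0.032,0,0,0,0],
    [0,0.036,0,0,0,0],
    [0,0.04,0,0,0,0],
    [0,0.044,0,0,0,0],
    [0,0.048,0,0,0,0],
    [0,0.052,0,0,0,0],
    [0,0.056,0,0,0,0],
    [0,0.06,0,0,0,0]
  ]
}}

```text
t: 18.4
eef_pos: [521.8, 24.9, -20.0]
orientation: [[0.999, 0.039, 0.0], [0.039, -0.999, 0.0], [0.0, -0.0, -1.0]]
wrist_force: [-0.0, 3.4, 3.8]
opening: -0.2
grasp_force: 2.5
```

```bash
python3 wd.py c 523 -50 | head -2; python3 - <<'E'
from h import *
d=np.load("sidec.npz");c=cv2.cvtColor(d["color"],cv2.COLOR_RGB2HSV)
m=((c[...,1]<75)&(c[...,2]>90)).astype(np.uint8) # bright lines
k,l,st,ce=cv2.connectedComponentsWithStats(cv2.dilate(m,np.ones((3,3))))
for i in range(1,k):
    if 290<ce[i][0]<370 and 170<ce[i][1]<250: 
        ys,xs=np.where((l==i)&(m>0));print(st[i],cast(d,[ce[i]],5)[0].round(1))
        if st[i,4]>80 and st[i,2]<50:
            R=cv2.minAreaRect(cast(d,np.c_[xs,ys],5)[:,:2].astype(np.float32));print(R,cv2.boxPoints(R).round(1).tolist())
E
```

```text
[521.78  24.9  -20.  ] [-0.    3.37  3.85]
side [333. 212.] [254 180  14  22 186] [array([748.4,  -9. ]), array([37.2, 87.7]), np.float64(32.9)] [[709.0, 18.0], [757.0, -56.0], [788.0, -36.0], [740.0, 38.0]]
[295 172   6   8  33] [ 693.6 -122.5    5. ]
[368 182   3   3   9] [ 494.1 -213.5    5. ]
[359 193   4   3  12] [ 493.1 -158.9    5. ]
[329 200  20  20 239] [520. -75.   5.]
((519.201171875, -71.62553405761719), (43.133541107177734, 58.93622589111328), 14.841845512390137) [[490.79998779296875, -48.70000076293945], [505.8999938964844, -105.5999984741211], [547.5999755859375, -94.5999984741211], [532.5, -37.599998474121094]]
[350 204   3   4  12] [ 493.5 -103.6    5. ]
[297 213   4   3  12] [601.5   6.1   5. ]
[367 212   3   3   9] [ 438.7 -105.1    5. ]
[357 225   3   3   9] [439. -48.   5.]
[302 234   3   3   9] [548.   61.1   5. ]
[291 247   3   4  12] [546.6 114.    5. ]
```

Call:
{"method": "step_arm", "body": {
  "increments": [
    [0,0,-0.001,0,0,0],
    [0,0,-0.003,0,0,0],
    [0,0,-0.003,0,0,0]
  ]
}}

```text
t: 18.75
eef_pos: [521.6, 25.0, -16.9]
orientation: [[0.999, 0.039, -0.0], [0.039, -0.999, -0.0], [-0.0, 0.0, -1.0]]
wrist_force: [-0.1, 0.6, -0.5]
opening: -0.2
grasp_force: 0.0
```

```bash
python3 sp.py sidec.npz 523 -50;python3 -c "
from rig import readout
s=readout.get_state();print(s['eef_pos'],s['wrist_force'])"
```

```text
sidec.npz [748.4  -9. ] [37.2 87.7] 32.9 [[708.9000244140625, 17.700000762939453], [756.5999755859375, -55.900001525878906], [787.7999877929688, -35.70000076293945], [740.0999755859375, 37.900001525878906]] [254, 180, 14, 22, 186]
[521.5834525   25.03880357 -16.88193959] [-0.07987341  0.59977561 -0.50295887]
```

Call:
{"method": "step_arm", "body": {
  "increments": [
    [0,0.004,0,0,0,0],
    [0,0.008,0,0,0,0],
    [0,0.012,0,0,0,0],
    [0,0.016,0,0,0,0],
    [0,0.02,0,0,0,0],
    [0,0.024,0,0,0,0],
    [0,0.028,0,0,0,0],
    [0,0.031,0,0,0,0],
    [0,0.034,0,0,0,0],
    [0,0.034,0,0,0,0]
  ]
}}

```text
t: 19.58
eef_pos: [523.0, -9.6, -17.1]
orientation: [[0.999, 0.038, -0.0], [0.038, -0.999, -0.0], [-0.0, 0.0, -1.0]]
wrist_force: [0.8, 0.7, 0.8]
opening: 0.3
grasp_force: 0.1
```

```bash
cat > ln.py <<'E'
import sys
from h import *
for f in sys.argv[1:]:
    d=np.load(f);c=cv2.cvtColor(d["color"],cv2.COLOR_RGB2HSV)
    m=((c[...,1]<75)&(c[...,2]>90)).astype(np.uint8);k,l,st,ce=cv2.connectedComponentsWithStats(cv2.dilate(m,np.ones((3,3))))
    for i in range(1,k):
        if 300<ce[i][0]<370 and 180<ce[i][1]<230 and 80<st[i,4]<400:
            ys,xs=np.where((l==i)&(m>0));P=cast(d,np.c_[xs,ys],5)[:,:2];print(f,st[i],P.mean(0).round(1),P.min(0).round(1),P.max(0).round(1))
E
python3 - <<'E'
from rig import optics
import numpy as np
np.savez("sided.npz",**optics.get_image("side"))
E
python3 ln.py side0.npz sideb.npz sidec.npz sided.npz;python3 -c "
from rig import readout
s=readout.get_state();print(s['eef_pos'],s['wrist_force'])"
```

```text
side0.npz [315 205  22  17 237] [539.7 -38.8] [519.  -63.9] [559.1 -14.9]
sideb.npz [319 207  20  17 179] [526.  -33.8] [509.6 -61.8] [543.8 -14.8]
sidec.npz [329 200  20  20 239] [521.2 -76.3] [490.8 -99.6] [542.4 -48.7]
sided.npz [335 196  20  13 170] [ 519.4 -103. ] [ 492.5 -132.6] [540.7 -86.5]
[522.93396503  -9.2891323  -17.10151808] [ 0.74349144 -0.81732971 -0.63325835]
```

Call:
{"method": "step_arm", "body": {
  "increments": [
    [0,0.002,0,0,0,0],
    [0,0.004,0,0,0,0],
    [0,0.006,0,0,0,0],
    [0,0.007,0,0,0,0]
  ]
}}

```text
t: 19.97
eef_pos: [523.2, -16.1, -17.1]
orientation: [[0.999, 0.039, -0.0], [0.039, -0.999, -0.0], [-0.0, 0.0, -1.0]]
wrist_force: [0.7, 0.9, -0.7]
opening: -0.2
grasp_force: 0.4
```

Call:
{"method": "step_arm", "body": {
  "increments": [
    [0,0.001,0,0,0,0],
    [0,0.002,0,0,0,0],
    [0,0.003,0,0,0,0]
  ]
}}

```text
t: 20.22
eef_pos: [523.4, -18.8, -17.1]
orientation: [[0.999, 0.039, -0.0], [0.039, -0.999, 0.0], [-0.0, -0.0, -1.0]]
wrist_force: [-0.3, 0.8, -0.2]
opening: -0.3
grasp_force: 0.4
```

Call:
{"method": "step_arm", "body": {
  "increments": [
    [0,0.001,0,0,0,0],
    [0,0.002,0,0,0,0],
    [0,0.003,0,0,0,0]
  ]
}}

```text
t: 20.47
eef_pos: [523.5, -21.9, -17.1]
orientation: [[0.999, 0.039, 0.0], [0.039, -0.999, 0.0], [0.0, -0.0, -1.0]]
wrist_force: [0.5, 0.5, 0.5]
opening: 0.1
grasp_force: 0.4
```

Call:
{"method": "step_arm", "body": {
  "increments": [
    [0,0.0007,0,0,0,0],
    [0,0.0014,0,0,0,0],
    [0,0.002,0,0,0,0]
  ]
}}

```text
t: 20.72
eef_pos: [523.5, -23.9, -17.1]
orientation: [[0.999, 0.039, -0.0], [0.039, -0.999, 0.0], [-0.0, -0.0, -1.0]]
wrist_force: [-0.3, 1.0, -0.2]
opening: -0.1
grasp_force: 0.4
```

Call:
{"method": "step_arm", "body": {
  "increments": [
    [0,0.0007,0,0,0,0],
    [0,0.0014,0,0,0,0],
    [0,0.002,0,0,0,0]
  ]
}}

```text
t: 20.97
eef_pos: [523.7, -25.9, -17.1]
orientation: [[0.999, 0.039, 0.0], [0.039, -0.999, 0.0], [0.0, -0.0, -1.0]]
wrist_force: [0.5, 1.0, -0.3]
opening: 0.2
grasp_force: 0.4
```

Call:
{"method": "step_arm", "body": {
  "increments": [
    [0,0.0005,0,0,0,0],
    [0,0.001,0,0,0,0],
    [0,0.0015,0,0,0,0]
  ]
}}

```text
t: 21.22
eef_pos: [523.7, -27.3, -17.0]
orientation: [[0.999, 0.039, 0.0], [0.039, -0.999, 0.0], [0.0, -0.0, -1.0]]
wrist_force: [-0.6, 1.7, 0.3]
opening: 0.1
grasp_force: 0.6
```

Call:
{"method": "step_arm", "body": {
  "increments": [
    [0,0.0005,0,0,0,0],
    [0,0.001,0,0,0,0],
    [0,0.001,0,0,0,0]
  ]
}}

```text
t: 21.47
eef_pos: [523.8, -28.1, -17.1]
orientation: [[0.999, 0.039, 0.0], [0.039, -0.999, 0.0], [0.0, -0.0, -1.0]]
wrist_force: [0.5, 3.3, -0.3]
opening: -0.0
grasp_force: 1.2
```

```bash
cat > st.py <<'E'
from rig import readout,optics
import numpy as np,sys
d=optics.get_image("side");np.savez(sys.argv[1]+".npz",**d)
s=readout.get_state();print(s['t'],s['eef_pos'].round(2),s['wrist_force'].round(2),s['grasp_force'])
E
python3 st.py sidee; python3 ln.py sidee.npz
```

```text
21.5167 [523.74 -28.08 -17.07] [-0.11  2.39  0.58] 1.1795256659388542
sidee.npz [338 196  15  12  91] [ 517.4 -111.4] [ 492.5 -124.5] [ 537.5 -101.9]
```

The push started rising at y≈-27, so the slope is meeting the foot. I'll snug it up.

Call:
{"method": "step_arm", "body": {
  "increments": [
    [0,0.0004,0,0,0,0],
    [0,0.0008,0,0,0,0],
    [0,0.001,0,0,0,0],
    [0,0.001,0,0,0,0]
  ]
}}

```text
t: 21.85
eef_pos: [523.8, -28.8, -17.1]
orientation: [[0.999, 0.039, 0.0], [0.039, -0.999, 0.0], [0.0, -0.0, -1.0]]
wrist_force: [-0.6, 5.7, -1.2]
opening: -0.1
grasp_force: 2.4
```

```bash
python3 st.py sidef
```

```text
21.9 [523.8  -28.81 -17.08] [ 0.65  5.98 -0.53] 2.418041517958045
```

The push is about 6 N against the foot, so I'll stop there. Next I back straight off, rise, and go to the same corner for the test press.

Call:
{"method": "step_arm", "body": {
  "increments": [
    [0,-0.002,0,0,0,0],
    [0,-0.01,0,0,0,0],
    [0,-0.025,0,0,0,0],
    [0,-0.04,-0.01,0,0,0],
    [0,-0.04,-0.035,0,0,0],
    [0,-0.04,-0.065,0,0,0],
    [0,-0.04,-0.095,0,0,0],
    [0,-0.035,-0.11,0,0,0],
    [0,-0.015,-0.11,0,0,0],
    [0,0.015,-0.11,0,0,0],
    [0.001,0.045,-0.11,0,0,0],
    [0.002,0.075,-0.11,0,0,0],
    [0.0024,0.095,-0.11,0,0,0],
    [0.0024,0.103,-0.105,0,0,0],
    [0.0024,0.103,-0.09,0,0,0],
    [0.0024,0.103,-0.078,0,0,0],
    [0.0024,0.103,-0.074,0,0,0],
    [0.0024,0.103,-0.072,0,0,0],
    [0.0024,0.103,-0.072,0,0,0]
  ]
}}

```text
t: 23.48
eef_pos: [530.0, -131.1, 54.7]
orientation: [[0.999, 0.04, -0.001], [0.04, -0.999, 0.0], [-0.001, -0.0, -1.0]]
wrist_force: [0.1, 0.6, 0.2]
opening: 0.1
grasp_force: 0.0
```

```bash
python3 st.py sideg; python3 - <<'E'
import numpy as np
a,b=[np.load(f"side{i}.npz")["color"].astype(int) for i in("5","g")]
e=abs(a-b).sum(2)
for k,(x0,x1,y0,y1) in dict(leftedge=(295,330,160,195),far=(378,388,135,150),bys_block=(200,250,200,240),can=(168,205,225,275),mount=(248,272,175,205)).items(): print(k,e[y0:y1,x0:x1].mean().round(2))
E
```

```text
23.5333 [ 530.32 -131.33   55.11] [-0.42 -0.19 -0.17] 0.0
leftedge 1.92
far 1.87
bys_block 2.37
can 1.66
mount 2.22
```

The box is level and unmoved: the image differences are at noise level. Now the test press.

Call:
{"method": "step_arm", "body": {
  "increments": [
    [0,0.001,0.001,0,0,0],
    [0,0.001,0.002,0,0,0],
    [0,0.001,0.003,0,0,0],
    [0,0.001,0.004,0,0,0],
    [0,0.001,0.0045,0,0,0],
    [0,0.001,0.005,0,0,0],
    [0,0.001,0.0055,0,0,0]
  ]
}}

```text
t: 24.12
eef_pos: [530.2, -133.1, 49.4]
orientation: [[0.999, 0.039, 0.0], [0.039, -0.999, 0.0], [0.0, -0.0, -1.0]]
wrist_force: [-0.3, -0.7, 0.1]
opening: -0.1
grasp_force: 0.0
```

Call:
{"method": "step_arm", "body": {
  "increments": [
    [0,0,0.0003,0,0,0],
    [0,0,0.0006,0,0,0],
    [0,0,0.0009,0,0,0]
  ]
}}

```text
t: 24.37
eef_pos: [530.2, -133.1, 48.7]
orientation: [[0.999, 0.039, 0.0], [0.039, -0.999, 0.0], [0.0, -0.0, -1.0]]
wrist_force: [-3.3, 1.0, 10.1]
opening: 0.1
grasp_force: 5.0
```

Call:
{"method": "step_arm", "body": {
  "increments": [
    [0,0,0,0,0,0],
    [0,0,0.0001,0,0,0],
    [0,0,0.0001,0,0,0],
    [0,0,0.0001,0,0,0]
  ]
}}

```text
t: 24.7
eef_pos: [530.2, -133.1, 48.7]
orientation: [[0.999, 0.039, 0.0], [0.039, -0.999, -0.0], [0.0, 0.0, -1.0]]
wrist_force: [-3.8, 0.9, 7.0]
opening: -0.1
grasp_force: 3.4
```

```bash
python3 st.py sideh; python3 - <<'E'
import numpy as np
g,b,p=[np.load(f"side{i}.npz")["color"].astype(int) for i in("g","h","7")]
for k,(x0,x1,y0,y1) in dict(leftedge=(295,330,160,195),far=(378,388,135,150)).items(): print(k,[abs(g-z).sum(2)[y0:y1,x0:x1].mean().round(2) for z in(b,p)])
E
```

```text
24.75 [ 530.25 -133.09   48.77] [-2.24  0.53  6.49] 3.3439273417388904
leftedge [np.float64(1.96), np.float64(22.32)]
far [np.float64(1.56), np.float64(46.0)]
```

No rocking, but the steady force is only about 7 N. I'll firm it up to 10 N.

Call:
{"method": "step_arm", "body": {
  "increments": [
    [0.0002,0,0.0002,0,0,0],
    [0.0002,0,0.0004,0,0,0],
    [0.0002,0,0.0004,0,0,0],
    [0.0002,0,0.0004,0,0,0],
    [0.0002,0,0.0004,0,0,0]
  ]
}}

```text
t: 25.17
eef_pos: [530.2, -133.1, 48.7]
orientation: [[0.999, 0.039, -0.0], [0.039, -0.999, -0.0], [-0.0, 0.0, -1.0]]
wrist_force: [-5.8, 1.0, 13.7]
opening: -0.2
grasp_force: 7.2
```

```bash
python3 st.py sidei; python3 - <<'E'
import numpy as np
g,b,p=[np.load(f"side{i}.npz")["color"].astype(int) for i in("g","i","7")]
for k,(x0,x1,y0,y1) in dict(leftedge=(295,330,160,195),far=(378,388,135,150)).items(): print(k,[abs(g-z).sum(2)[y0:y1,x0:x1].mean().round(2) for z in(b,p)])
E
```

```text
25.2167 [ 530.18 -133.13   48.62] [-6.86  1.43 14.83] 7.192272126126227
leftedge [np.float64(2.15), np.float64(22.32)]
far [np.float64(1.83), np.float64(46.0)]
```

A steady 14 N press gives no sinking, so the box is firm. Now I release and move clear.

Call:
{"method": "step_arm", "body": {
  "increments": [
    [-0.0002,0,-0.0004,0,0,0],
    [-0.0002,0,-0.001,0,0,0],
    [-0.0002,0,-0.003,0,0,0],
    [-0.0002,0,-0.01,0,0,0],
    [0,0,-0.03,0,0,0],
    [0,0,-0.06,0,0,0],
    [0,0,-0.09,0,0,0],
    [-0.02,-0.02,-0.1,0,0,0],
    [-0.04,-0.04,-0.11,0,0,0],
    [-0.05,-0.06,-0.12,0,0,0],
    [-0.05,-0.06,-0.12,0,0,0],
    [-0.05,-0.06,-0.12,0,0,0]
  ]
}}

```text
t: 26.22
eef_pos: [478.3, -74.4, 169.3]
orientation: [[0.999, 0.04, 0.002], [0.04, -0.999, -0.0], [0.002, 0.001, -1.0]]
wrist_force: [0.8, -0.4, -1.3]
opening: 0.1
grasp_force: 0.0
```

```bash
python3 st.py sidej; python3 ln.py sidej.npz; python3 - <<'E'
import numpy as np
a,b=[np.load(f"side{i}.npz")["color"].astype(int) for i in("0","j")]
e=abs(a-b).sum(2)
for k,(x0,x1,y0,y1) in dict(leftedge=(295,330,155,190),far=(378,388,135,150),block=(200,250,200,240),can=(168,205,225,275),mount=(248,272,175,205),mouse=(420,465,150,180),mug=(374,400,103,138),tools=(140,220,285,340)).items(): print(k,e[y0:y1,x0:x1].mean().round(2))
E
```

```text
26.2667 [478.45 -75.17 168.77] [ 0.5  -0.43 -0.28] 0.0
leftedge 8.44
far 8.09
block 7.38
can 8.81
mount 7.48
mouse 7.38
mug 19.36
tools 8.81
```

```bash
python3 -c "
from rig import workorder
print(workorder.job_done())"
```

```text
the job is handed in; nothing more can be done
None
```

The wedge is under the short foot and the instrument sits level: the corner sank about 8 mm at first, and a final press of about 14 N, firmer than the 10 N asked, did not rock it; the arm is clear and the job is handed in.

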